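# Lock the grinding cup onto the sample mill

## Robot

A 6-joint arm with a two-finger parallel gripper is mounted at the origin on a cart in front of the work surface, level with it; the furniture and walls round the work are solid. World frame = base frame: x ahead of the robot, y to its left, z up, the work surface at z = 0. Lengths are in m, angles in rad, forces in N, time in s.
With the tool pointing down it reaches from about 0.3 to 0.875 m from the base axis. Payload 6.4 kg.
Tool frame: the origin (TCP) lies midway between the tips of the shut fingers; the grasp point (between the pads) lies 19 mm behind it; z points along the fingers, y is the direction in which the jaws open and shut (so a half turn about z gives the same grasp; the last joint's range is limited). The gripper opens to 85 mm and grips with 20 to 120 N. Pads are 22 mm wide; open, the fingers measure 114 mm over their backs; the gripper's body (76 mm by 85 mm) begins 54 mm behind the grasp point. The pads swing forward as they close: fully open they stand 13 mm farther back than shut.
Start: joints at [0.945, 0.181, 1.607, -0, 1.354, -0.206], TCP at [0.234, 0.525, 0.231] pointing down, gripper open.
Joint ranges: [-2.99, 2.99], [-0.89, 2.07], [0.3, 2.58], [-1.14, 4.28], [0, 2.63], [-3.12, 3.12]. Speed limits (rad/s): [2.57, 2.57, 3.01, 3.14, 3.14, 3.14].

## Interface

Orientations are given as a unit quaternion [w, x, y, z].
In Python, from bench import ctrl gives the robot as it stands.
- The arm moves only by the tool apply_moves, never from a script. Its argument "plan" is a list of rows, each an object with "translation": the shift along the tool's x, y, z in m, a list of three; "angular": the turn, a rotation vector about the tool's x, y, z in rad, a list of three; "hand": the finger opening in m, from 0 to 0.0854. In form: [{"translation": [x, y, z], "angular": [rx, ry, rz], "hand": hand}, ...]. A call has 1 to 10 rows; each row shifts and turns the commanded pose from where the row before left it, along the tool's axes as they then stand; what a row does not reach is not made up. A row lasts 1/8 s, in which the tool goes at most 62.5 mm and 10.7 degrees, less where a joint would pass 70% of its speed; a pose out of reach is approached as far as the arm can. A call with a gripper value outside its range is refused whole. The fingers move at their own pace and stop on an object; the grip force is fixed at half the most. Time passes only in rows, so rows that do not move let the fingers close. It gives the time, the measured TCP pose, the force and the opening at its end, in the units of the state.
- ctrl.get_obs(): the state, without advancing time (a new reading comes with each control period).
- ctrl.camera(name): name is "side" or "top"; returns a dict with "img" (420x560x3 uint8, red, green, blue), "K" (3x3 intrinsics, pixels), "k1" (the pictures are not rectified: a ray, as slopes to the right and down, at radius r is drawn at 1 + k1 r^2 times it, then the intrinsics apply), "eye" and "orientation" of the camera in the world. Camera axes: x right, y up, looking along -z (the intrinsics and any distortion apply to the point x, -y, -z); pixel columns grow to the right and rows downward; lengths in m; the calibration is good to about 2 mm. A picture is of the moment at which its call begins. There is no depth.
- ctrl.hand_in(): hands the job in, once; it reports no verdict.
The state is a dict: "time_s": time; "q": joint angles; "dq": joint speeds; "joint_efforts": joint torques, N m; "eef_pos": TCP position; "eef_rot": TCP orientation; "wrist_force": force on the tool from outside, world axes, zero at the start; "torque": the same for the moment, N m; "opening": opening from 0.0 (shut) to 1.0 (fully open).
Only numpy, scipy, OpenCV 4.12 (cv2) and the standard library are available. Lean on these libraries where they do the work, as an engineer would, in place of code of your own. Each camera call takes 0.05 s, during which the arm holds its last target.

## Task

Mount the steel grinding cup on the sample mill: keep it upright, set it into the collar so that its two lugs drop through the two slots, then turn it clockwise (seen from above) about a quarter turn until it clicks locked, and let go. Turn and press gently, feeling for the slots and the stop rather than forcing it, and leave the other things on the worktop where they are.

Things in the scene. Friction and masses are not known exactly. Their poses are not given: they have to be found in the camera images.
- cup: Steel grinding cup: closed drum 60 mm in diameter, 50 mm tall, foot bevelled over 3 mm to 26.5 mm radius, blue grip bar on top; about 0.22 to 0.37 kg. Origin: centre of its underside (z = 0 on the worktop); z up, x along the bar and through the two lugs. It is the same after half a turn.
- cup_grip (a point): Middle of the cup's blue grip bar, 66 mm above the underside, axes as the cup's. The bar is 50 mm long along x, 14 mm wide in y and stands from 50 to 78 mm above the underside: pinch it across y from above.
- cup_lug (a point): One of the cup's two round brass lugs (11 mm diameter, 6 to 14 mm above the underside), 33.5 mm from the cup's axis along +x; the other is opposite at -x. They stick out to 39 mm from the axis; a small yellow tick on the drum above each.
- mill: Drive unit of the sample mill: white box 150 mm (x) by 136 mm (y), steel top 60 mm above the worktop, fixed. Origin: centre of its underside on the worktop; front panel with knob and buttons at its -x side. A black round collar, 104 mm outside and 22 mm tall, stands in the middle of its top.
- socket (a point): Centre of the collar's floor, on the mill's steel top, 60 mm above the worktop, axes as the mill's. The cup's underside rests here once it has dropped in; the lugs then run in a channel under the rim with 2 mm of height to spare. The bore is 63 mm in diameter. Loads above 40 N between cup and mill damage it.
- rim (a point): Centre of the collar's rim, 22 mm above its floor, axes as the mill's (NOT the slots'). Two opposite slots, 18 mm wide, yellow mark outside each, lie up to 0.45 rad either way of the mill's x axis; that angle is not reported: find it by feel or sight. A lug enters within 0.1 rad of its slot and drops 16 mm; elsewhere the lugs rest on the rim, the cup's underside 6 mm below this point.
- interlock (a joint): Hidden red plunger, metres: 0 free, about 0.005 when a lug holds it in, cup locked (1 to 2 N spring). Turning clockwise from above from the slots, the lugs meet two spring detents at about 1.0 rad (under 1 N m to pass), snap over them at about 1.2 rad and meet a solid stop at about 1.4 rad. Once over, the cup stays by itself; short of that it is pushed back.
- apple: Green apple, 84 mm, bystander. Origin under its centre.
- pot: Small clear sample cup with press lid, 59 mm wide, 45 mm tall, bystander. Origin under its centre.
- petri: Flat round dish with pink filling, 93 mm wide, 15 mm tall, bystander. Origin under its centre.
- dropper: White dropper bottle with green cap, 29 mm wide, 58 mm tall, bystander. Origin under its centre.
Not all that is in view belongs to the job. What is shaped like the cup but pink or red is not meant.

How it is judged:
On the way:
1. the cup has dropped into the collar, not yet turned home (z of cup in the frame of socket below 0.004 m and horizontal distance between cup and socket below 0.005 m and angle between cup's own z axis and vertical below 0.08 rad and value of joint interlock below 0.001 m), for 0.2 s.
At the end, for the whole second after the job is handed in: The cup sits in the collar, underside within 4 mm of its floor and centred within 5 mm, upright within 0.08 rad, turned past the detents so that it holds the interlock plunger in by more than 2.5 mm by itself, released and at rest (value of joint interlock above 0.0025 m and z of cup in the frame of socket below 0.004 m and horizontal distance between cup and socket below 0.005 m and angle between cup's own z axis and vertical below 0.08 rad and linear speed of cup below 0.02 m/s and contact force between cup and the fingers below 0.1 N); the robot touches nothing.
It fails at once if the cup is pressed or twisted against the mill with more than 40 N (contact force between cup and mill above 40 N).
It fails at once if the cup is tipped by more than 0.5 rad (angle between cup's own z axis and vertical above 0.5 rad).
It fails at once if the apple, pot, petri dish or dropper bottle is moved by more than 30 mm (distance of any of apple, pot, petri, dropper from where it was at the start of the episode above 0.03 m).
It also fails if it takes over 72 s, if anything falls off the work surface, if the arm or the gripper's body presses on something with over 40 N, if the wrist force passes 120 N, or if a joint passes its speed limit or range.

## Working session

There is one attempt and no reset: what is moved stays moved. The work goes in short steps, Python scripts to look and compute and a tool call to move; the robot and the scene stay as the last step left them, time stands still between calls to the robot, and variables do not carry over. Pictures are saved under pics/ and viewed, and the job is handed in when it is done.

Besides the shell and the picture viewer there is one more tool, called after ">>>" as name(argument=value, ...) on one line, values as JSON. apply_moves: Moves the arm, as the interface text tells. Its arguments: {"type":"object","properties":{"plan":{"type":"array","items":{"type":"object","properties":{"translation":{"type":"array","items":{"type":"number"}},"angular":{"type":"array","items":{"type":"number"}},"hand":{"type":"number"}}}}},"required":["plan"]}

```bash
ls; mkdir -p pics
python3 - <<'E'
from bench import ctrl
import cv2
o=ctrl.get_obs();print(o)
for n in("side","top"):
    c=ctrl.camera(n);cv2.imwrite(f"pics/{n}0.png",c["img"][:,:,::-1]);print(n,c["K"],c["k1"],c["eye"],c["orientation"])
E
```

```text
pics
{'time_s': 0.0, 'q': array([ 9.44711854e-01,  1.81537208e-01,  1.60802105e+00,  4.18289904e-06,
        1.35379542e+00, -2.06286407e-01]), 'dq': array([ 0.00135964,  0.00164392,  0.00222707, -0.00121806, -0.0001038 ,
       -0.00082031]), 'joint_efforts': array([-1.08690856e-03, -4.44851911e+01, -3.51337516e+01, -2.51843312e-04,
        8.97186517e-03, -3.22292840e-05]), 'eef_pos': array([0.23399835, 0.52462308, 0.23038001]), 'eef_rot': array([-3.57836413e-04,  2.08361511e-01,  9.78051484e-01, -8.04524423e-04]), 'wrist_force': array([-0.57367149,  0.32980526, -0.49793739]), 'torque': array([-0.039328  ,  0.02147529, -0.02182553]), 'opening': 1.0004636913152962}
side [[453.98514472   0.         281.61211272]
 [  0.         453.98514472 200.16112471]
 [  0.           0.           1.        ]] -0.12457015213297684 [ 0.1693454  -0.96183143  0.60432819] [ 0.8324964   0.51468175 -0.10701288 -0.17493052]
top [[387.06673809   0.         273.20577514]
 [  0.         387.06673809 212.46613696]
 [  0.           0.           1.        ]] -0.031898120008193975 [ 0.3828867  -0.00666007  1.03450001] [ 0.70749666  0.06872894 -0.05897946 -0.7008896 ]
```

View pics/side0.png

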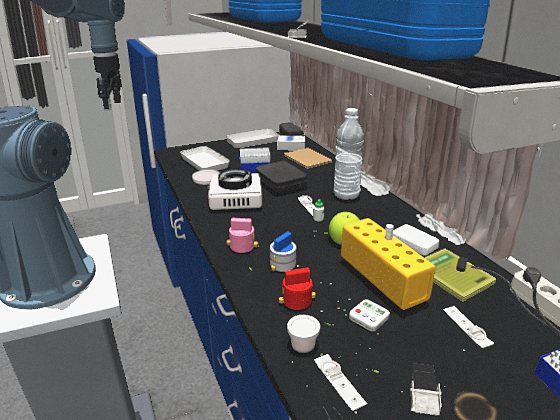

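View pics/top0.png

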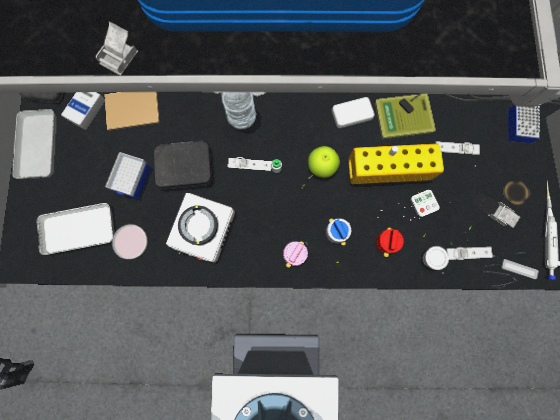

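Cup-like candidates in the top view are pink (295,253), steel with a blue bar (339,231) and red (391,241). By the description it's the steel one at (339,231). The mill is at (200,226). I'll check both in close crops.

Run:
```python
import cv2,numpy as np
t=cv2.imread("pics/top0.png");s=cv2.imread("pics/side0.png")
f=lambda im,x,y,w,h,k:cv2.resize(im[y:y+h,x:x+w],None,fx=k,fy=k,interpolation=cv2.INTER_CUBIC)
a=f(t,310,205,60,50,8);b=f(t,160,185,80,80,7)
cv2.imwrite("pics/c1.png",a);cv2.imwrite("pics/c2.png",b)
cv2.imwrite("pics/c3.png",f(s,260,225,50,50,8));cv2.imwrite("pics/c4.png",f(s,200,160,70,60,8))
```

```text
(no output)
```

View pics/c1.png

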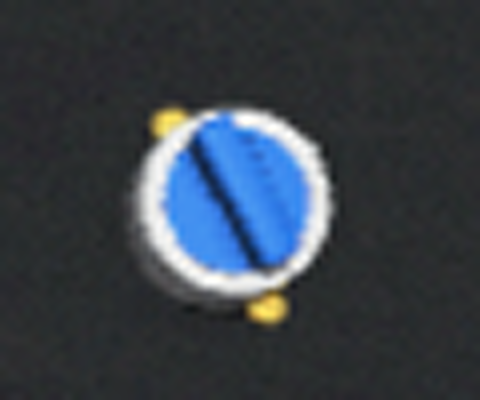

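View pics/c2.png

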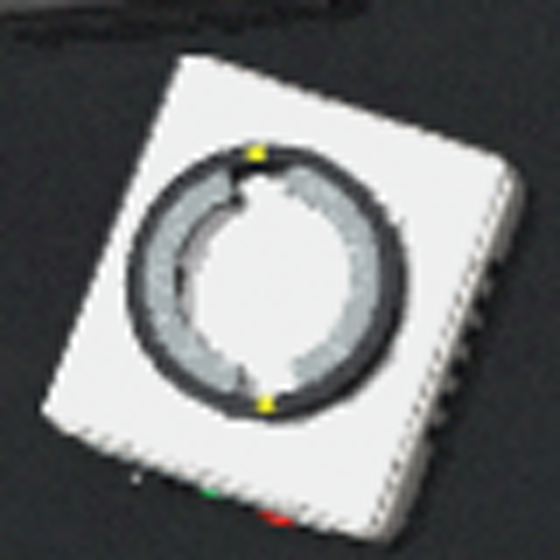

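View pics/c3.png

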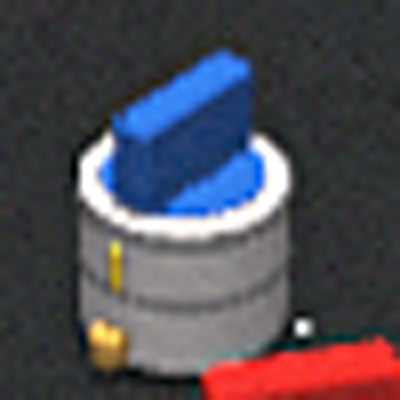

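View pics/c4.png

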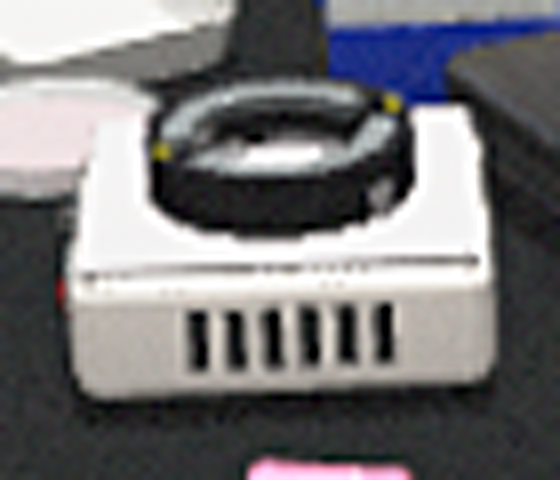

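```bash
cat > h.py <<'E'
import numpy as np,cv2,pickle
from scipy.spatial.transform import Rotation as R
CAM={"side":dict(K=[453.98514472,281.61211272,200.16112471],k1=-0.12457015213297684,eye=[0.1693454,-0.96183143,0.60432819],q=[0.8324964,0.51468175,-0.10701288,-0.17493052]),
"top":dict(K=[387.06673809,273.20577514,212.46613696],k1=-0.031898120008193975,eye=[0.3828867,-0.00666007,1.03450001],q=[0.70749666,0.06872894,-0.05897946,-0.7008896])}
def ray(n,uv):
    c=CAM[n];f,cx,cy=c["K"];K=np.array([[f,0,cx],[0,f,cy],[0,0,1.]])
    p=cv2.undistortPoints(np.array([[uv]],float),K,np.array([c["k1"],0,0,0.]))[0,0] 
    d=R.from_quat(np.roll(c["q"],-1)).apply([p[0],-p[1],-1]);return np.array(c["eye"]),d
def atz(n,uv,z):
    e,d=ray(n,uv);return (e+d*(z-e[2])/d[2])
def proj(n,P):
    c=CAM[n];f,cx,cy=c["K"]
    v=R.from_quat(np.roll(c["q"],-1)).inv().apply(np.array(P)-c["eye"]);x,y=v[0]/-v[2],-v[1]/-v[2];s=1+c["k1"]*(x*x+y*y)
    return np.array([cx+f*x*s,cy+f*y*s])
def tri(uvt,uvs):
    e1,d1=ray("top",uvt);e2,d2=ray("side",uvs)
    A=np.stack([d1,-d2],1);s,_,_,_=np.linalg.lstsq(A,e2-e1,rcond=None)
    a,b=e1+d1*s[0],e2+d2*s[1];return (a+b)/2,np.linalg.norm(a-b)
def cr(x0,y0,k,X,Y): return (x0+(X+.5)/k-.5,y0+(Y+.5)/k-.5)
E
cat > m1.py <<'E'
from h import *
np.set_printoptions(precision=4,suppress=True)
c1=lambda X,Y:cr(310,205,8,X,Y);c2=lambda X,Y:cr(160,185,7,X,Y);c3=lambda X,Y:cr(260,225,8,X,Y);c4=lambda X,Y:cr(200,160,8,X,Y)
a,b=atz("top",c1(168,124),.01),atz("top",c1(268,308),.01);print("lugs",a,b,(a+b)/2,np.linalg.norm(a-b),np.arctan2(*(a-b)[[1,0]]))
print("drum top c",atz("top",c1(238,197),.05))
print("bar ends side", atz("side",c3(120,122),.078),atz("side",c3(245,62),.078))
print("lug1 side",atz("side",c3(107,343),.01))
a,b=atz("top",c2(257,153),.082),atz("top",c2(265,404),.082);print("marks",a,b,(a+b)/2,np.linalg.norm(a-b),np.arctan2(*(a-b)[[1,0]]))
a,b=atz("side",c4(393,103),.082),atz("side",c4(162,150),.082);print("marks side",a,b,(a+b)/2,np.linalg.norm(a-b),np.arctan2(*(a-b)[[1,0]]))
C=[atz("top",c2(*p),.06) for p in((185,55),(515,160),(375,540),(45,410))]
print("mill",np.mean(C,0),[np.linalg.norm(C[i]-C[(i+1)%4]) for i in range(4)],[np.arctan2(*(C[i]-C[j])[[1,0]]) for i,j in((0,3),(1,2))])
print("collar c",atz("top",c2(267,281),.082), np.linalg.norm(atz("top",c2(128,281),.082)-atz("top",c2(405,281),.082)))
for n,uv in dict(apple=(324,162),petri=(130,241),pink=(295,253),red=(391,241),dropper=(277,166),bottle=(240,110)).items(): print(n,atz("top",uv,.04))
E
python3 m1.py
```

```text
lugs [ 0.5507 -0.1453  0.01  ] [ 0.4893 -0.1775  0.01  ] [ 0.52   -0.1614  0.01  ] 0.06937086922229439 0.48181812487831027
drum top c [ 0.5207 -0.1619  0.05  ]
bar ends side [ 0.4981 -0.1706  0.078 ] [ 0.5432 -0.155   0.078 ]
lug1 side [ 0.4908 -0.1767  0.01  ]
marks [0.5709 0.2014 0.082 ] [0.4804 0.1944 0.082 ] [0.5256 0.1979 0.082 ] 0.09075976064912475 0.07738301692578621
marks side [0.5723 0.2008 0.082 ] [0.4823 0.1944 0.082 ] [0.5273 0.1976 0.082 ] 0.09028946356310713 0.07179542246055239
mill [0.5248 0.1955 0.06  ] [np.float64(0.1297816623762243), np.float64(0.14668769964102515), np.float64(0.13014120095901402), np.float64(0.13966451219134518)] [np.float64(-0.32327886375899023), np.float64(-0.321145959900014)]
collar c [0.5244 0.1956 0.082 ] 0.09931667944404379
apple [ 0.703  -0.1263  0.04  ]
petri [0.4862 0.3799 0.04  ]
pink [ 0.4596 -0.0489  0.04  ]
red [ 0.4925 -0.2961  0.04  ]
dropper [ 0.691  -0.0007  0.04  ]
bottle [0.8509 0.1026 0.04  ]
```

Steel cup with the blue bar confirmed in c1: lugs 69 mm apart (67 expected), centre about (0.5205,-0.162), yaw about 0.48. The slot marks in both cameras give socket (0.526,0.197) and slot yaw about 0.075. Mill yaw is about -0.32, so the slots are 0.40 off the mill's x axis, which is within 0.45. The wrist plan is to grip with tool y at yaw 2.05, so q6 runs -2.35, then -1.29, then +0.1.

>>> apply_moves(plan=[{"translation": [-0.036,-0.034,0],"angular": [0,0,0],"hand": 0.0854},{"translation": [-0.036,-0.034,0],"angular": [0,0,0],"hand": 0.0854},{"translation": [-0.036,-0.034,0],"angular": [0,0,0],"hand": 0.0854},{"translation": [-0.036,-0.034,0],"angular": [0,0,0],"hand": 0.0854},{"translation": [-0.036,-0.034,0],"angular": [0,0,0],"hand": 0.0854},{"translation": [-0.036,-0.034,0],"angular": [0,0,0],"hand": 0.0854},{"translation": [-0.036,-0.034,0],"angular": [0,0,0],"hand": 0.0854},{"translation": [-0.036,-0.034,0],"angular": [0,0,0],"hand": 0.0854},{"translation": [-0.036,-0.034,0],"angular": [0,0,0],"hand": 0.0854},{"translation": [-0.036,-0.034,0],"angular": [0,0,0],"hand": 0.0854}])

```text
time_s: 1.35
eef_pos: [0.4247, 0.0663, 0.2311]
eef_rot: [-0.0, 0.208, 0.978, 0.0]
wrist_force: [1.1, 0.7, 0.8]
opening: 1.003
```

>>> apply_moves(plan=[{"translation": [-0.036,-0.034,0],"angular": [0,0,0],"hand": 0.0854},{"translation": [-0.036,-0.034,0],"angular": [0,0,0],"hand": 0.0854},{"translation": [-0.036,-0.034,0],"angular": [0,0,0],"hand": 0.0854},{"translation": [-0.036,-0.034,0],"angular": [0,0,0],"hand": 0.0854},{"translation": [-0.036,-0.034,0],"angular": [0,0,0],"hand": 0.0854},{"translation": [0,0,0],"angular": [0,0,-0.18],"hand": 0.0854},{"translation": [0,0,0],"angular": [0,0,-0.18],"hand": 0.0854},{"translation": [0,0,0],"angular": [0,0,-0.18],"hand": 0.0854},{"translation": [0,0,0],"angular": [0,0,-0.18],"hand": 0.0854},{"translation": [0,0,0],"angular": [0,0,-0.18],"hand": 0.0854}])

```text
time_s: 2.6
eef_pos: [0.5193, -0.1606, 0.2308]
eef_rot: [-0.0, -0.241, 0.971, 0.0]
wrist_force: [0.3, -0.2, -0.3]
opening: 0.999
```

```bash
cat > st.py <<'E'
from bench import ctrl
import numpy as np,sys
from scipy.spatial.transform import Rotation as R
np.set_printoptions(precision=4,suppress=True)
o=ctrl.get_obs();r=R.from_quat(np.roll(o["eef_rot"],-1)).as_matrix()
print(o["time_s"],"p",o["eef_pos"],"yawy",np.arctan2(r[1,1],r[0,1]),"tilt",r[:2,2],"q",o["q"],"F",o["wrist_force"],"M",o["torque"],"op",o["opening"])
if len(sys.argv)>3:
    t=np.array([float(v) for v in sys.argv[1:4]]);print("delta tool",r.T@(t-o["eef_pos"]))
E
python3 st.py 0.5205 -0.162 0.1
```

```text
2.6 p [ 0.5193 -0.1606  0.2308] yawy 2.0569035191824265 tilt [-0.0009  0.0005] q [-0.5183  0.1119  1.6861 -0.      1.3446 -2.5752] F [ 0.2681 -0.2008 -0.3318] M [-0.01    0.0037  0.0336] op 0.9993476250368356
delta tool [-0.0005 -0.0019  0.1308]
```

>>> apply_moves(plan=[{"translation": [-0.0005,-0.002,0.03],"angular": [0,0,0],"hand": 0.0854},{"translation": [0,0,0.03],"angular": [0,0,0],"hand": 0.0854},{"translation": [0,0,0.03],"angular": [0,0,0],"hand": 0.0854},{"translation": [0,0,0.03],"angular": [0,0,0],"hand": 0.0854},{"translation": [0,0,0.03],"angular": [0,0,0],"hand": 0.0854},{"translation": [0,0,0.015],"angular": [0,0,0],"hand": 0.0854},{"translation": [0,0,0.007],"angular": [0,0,0],"hand": 0.0854},{"translation": [0,0,0],"angular": [0,0,0],"hand": 0.05}])

```text
time_s: 3.6
eef_pos: [0.5212, -0.1624, 0.0595]
eef_rot: [0.0, -0.238, 0.971, -0.0]
wrist_force: [0.4, -0.7, 0.4]
opening: 0.812
```

```bash
python3 st.py 0.5205 -0.162 0.056
python3 - <<'E'
from bench import ctrl
import cv2
for n,(x,y,w,h) in dict(side=(220,190,130,110),top=(290,190,100,80)).items():
    c=ctrl.camera(n)["img"][:,:,::-1];cv2.imwrite(f"pics/g_{n}.png",cv2.resize(c[y:y+h,x:x+w],None,fx=5,fy=5,interpolation=2))
E
```

```text
3.6 p [ 0.5212 -0.1624  0.0595] yawy 2.050980768641851 tilt [ 0.0001 -0.0001] q [-0.5195  0.3371  1.8008 -0.      1.0035 -2.5705] F [ 0.3885 -0.6945  0.3734] M [ 0.0171 -0.0488  0.0114] op 0.8123607829681735
delta tool [0.0004 0.0006 0.0035]
```

View pics/g_side.png

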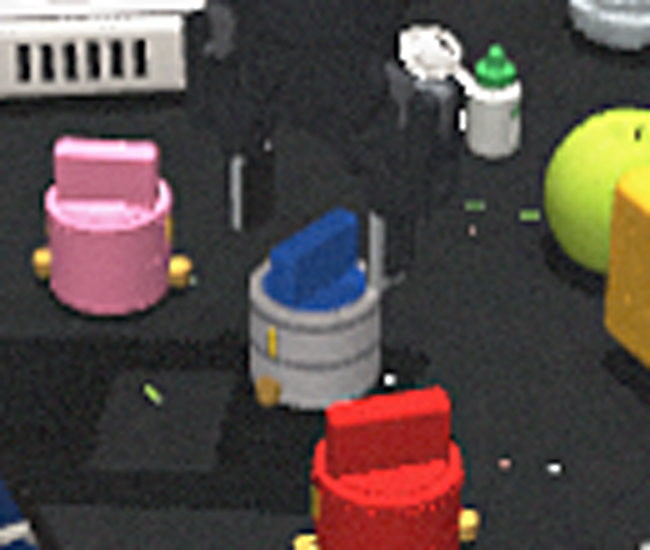

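The fingers straddle the blue bar and clear the pink and red cups. I'll go 6 mm lower and close.

>>> apply_moves(plan=[{"translation": [0,0,0.003],"angular": [0,0,0],"hand": 0.035},{"translation": [0,0,0.003],"angular": [0,0,0],"hand": 0.025},{"translation": [0,0,0],"angular": [0,0,0],"hand": 0.02},{"translation": [0,0,0],"angular": [0,0,0],"hand": 0.016},{"translation": [0,0,0],"angular": [0,0,0],"hand": 0.008},{"translation": [0,0,0],"angular": [0,0,0],"hand": 0.004},{"translation": [0,0,0],"angular": [0,0,0],"hand": 0.004}])

```text
time_s: 4.58
eef_pos: [0.5208, -0.1621, 0.0532]
eef_rot: [-0.0, -0.238, 0.971, 0.0]
wrist_force: [-0.8, 1.4, 0.1]
opening: 0.148
```

```bash
python3 st.py
```

```text
4.575 p [ 0.5208 -0.1621  0.0532] yawy 2.0510576147595208 tilt [-0.0003  0.0003] q [-0.5194  0.3471  1.8033  0.0001  0.9916 -2.5705] F [-0.8136  1.4062  0.0535] M [ 0.2921  0.1423 -0.0233] op 0.14843994936785615
```

>>> apply_moves(plan=[{"translation": [0,0,-0.01],"angular": [0,0,0],"hand": 0.004},{"translation": [0,0,-0.02],"angular": [0,0,0],"hand": 0.004},{"translation": [0,0,-0.025],"angular": [0,0,0],"hand": 0.004},{"translation": [0,0,-0.025],"angular": [0,0,0],"hand": 0.004},{"translation": [0,0,-0.025],"angular": [0,0,0],"hand": 0.004},{"translation": [0,0,-0.025],"angular": [0,0,0],"hand": 0.004},{"translation": [0,0,0],"angular": [0,0,0],"hand": 0.004},{"translation": [0,0,0],"angular": [0,0,0],"hand": 0.004}])

```text
time_s: 5.58
eef_pos: [0.5204, -0.1621, 0.1824]
eef_rot: [-0.0, -0.238, 0.971, 0.0]
wrist_force: [0.7, 0.1, -2.7]
opening: 0.151
```

```bash
python3 st.py 0.5255 0.197 0.184
python3 - <<'E'
from bench import ctrl
import cv2
for n,(x,y,w,h) in dict(side=(220,130,130,110),top=(290,190,100,80)).items():
    c=ctrl.camera(n)["img"][:,:,::-1];cv2.imwrite(f"pics/l_{n}.png",cv2.resize(c[y:y+h,x:x+w],None,fx=5,fy=5,interpolation=2))
E
```

```text
5.575 p [ 0.5204 -0.1621  0.1824] yawy 2.0508940883048217 tilt [-0.0009  0.0004] q [-0.5196  0.1645  1.7292 -0.0001  1.2489 -2.5705] F [ 0.7281  0.0716 -2.7444] M [0.0372 0.0045 0.0457] op 0.15082798816295157
delta tool [-0.1703  0.3161 -0.0014]
```

View pics/l_side.png

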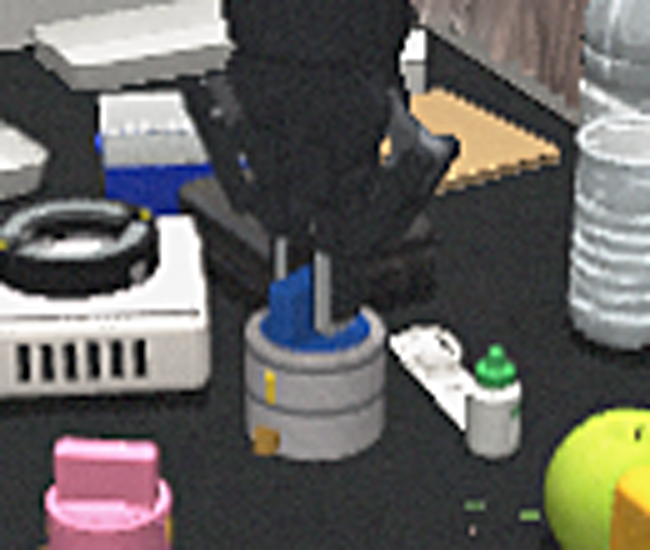

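The cup is held upright with the bar between the pads. Moving it over the mill and turning it to the slot yaw.

>>> apply_moves(plan=[{"translation": [-0.015,0.028,0],"angular": [0,0,0],"hand": 0.004},{"translation": [-0.022,0.041,0],"angular": [0,0,0],"hand": 0.004},{"translation": [-0.022,0.041,0],"angular": [0,0,0],"hand": 0.004},{"translation": [-0.022,0.041,0],"angular": [0,0,0],"hand": 0.004},{"translation": [-0.022,0.041,0],"angular": [0,0,0],"hand": 0.004},{"translation": [-0.022,0.041,0],"angular": [0,0,0],"hand": 0.004},{"translation": [-0.022,0.041,0],"angular": [0,0,0],"hand": 0.004},{"translation": [-0.0155,0.028,0],"angular": [0,0,0],"hand": 0.004},{"translation": [-0.008,0.014,0],"angular": [0,0,0],"hand": 0.004}])

```text
time_s: 6.8
eef_pos: [0.5253, 0.1982, 0.182]
eef_rot: [-0.001, -0.239, 0.971, 0.0]
wrist_force: [-0.3, 0.2, -2.7]
opening: 0.151
```

>>> apply_moves(plan=[{"translation": [0,0,0],"angular": [0,0,0.1],"hand": 0.004},{"translation": [0,0,0],"angular": [0,0,0.1],"hand": 0.004},{"translation": [0,0,0],"angular": [0,0,0.1],"hand": 0.004},{"translation": [0,0,0],"angular": [0,0,0.1],"hand": 0.004},{"translation": [0,0,0],"angular": [0,0,0],"hand": 0.004},{"translation": [0,0,0],"angular": [0,0,0],"hand": 0.004}])

```text
time_s: 7.55
eef_pos: [0.5261, 0.1963, 0.1829]
eef_rot: [-0.0, -0.041, 0.999, -0.0]
wrist_force: [-0.3, 0.4, -2.9]
opening: 0.151
```

```bash
python3 st.py 0.526 0.197 0.15
python3 - <<'E'
from bench import ctrl
import cv2
for n,(x,y,w,h) in dict(side=(180,110,110,100),top=(150,170,100,100)).items():
    c=ctrl.camera(n)["img"][:,:,::-1];cv2.imwrite(f"pics/m_{n}.png",cv2.resize(c[y:y+h,x:x+w],None,fx=6,fy=6,interpolation=2))
E
```

```text
7.55 p [0.5261 0.1963 0.1829] yawy 1.6523528010568436 tilt [-0.0007 -0.0002] q [ 0.1459  0.1995  1.6873 -0.0001  1.2556 -1.5064] F [-0.3129  0.4277 -2.9351] M [ 0.0003  0.0234 -0.0192] op 0.1507191923244482
delta tool [0.     0.0007 0.0329]
```

View pics/m_side.png

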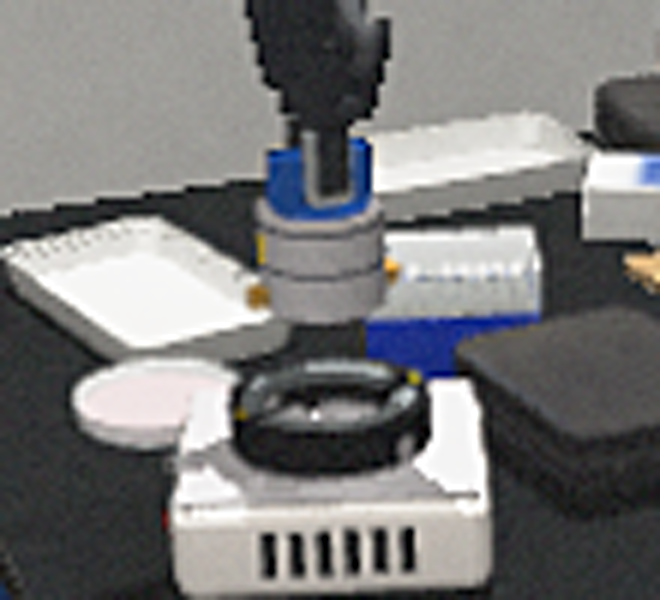

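View pics/m_top.png

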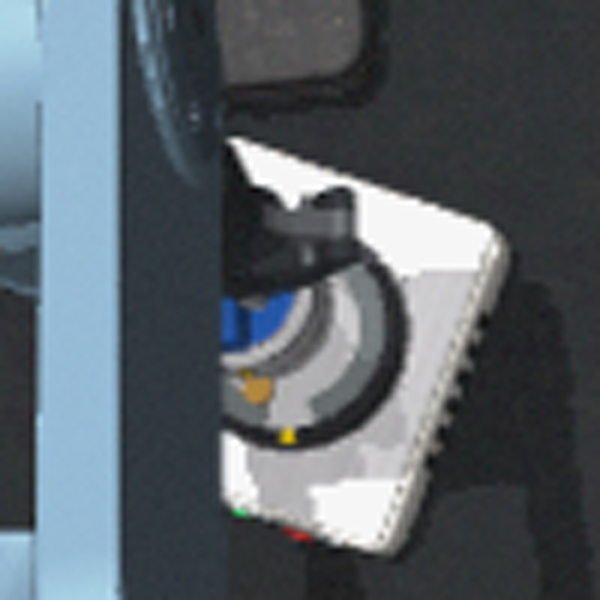

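Lugs in the side view are at crop (258,295) and (392,268), and the marks at (240,414) and (413,377). I'll compute the in-hand centre and yaw.

Run:
```python
from h import *
np.set_printoptions(precision=4,suppress=True)
c=lambda X,Y:cr(180,110,6,X,Y)
z=.1397
a,b=atz("side",c(392,268),z),atz("side",c(257,295),z);print(a,b,(a+b)/2,np.linalg.norm(a-b),np.arctan2(*(a-b)[[1,0]]))
for p in ([.526+.0335*s,.1963+.0335*s*.08,z] for s in(1,-1)): print((proj("side",p)-[180,110]+.5)*6-.5)
t=lambda X,Y:cr(150,170,6,X,Y)
print(atz("top",t(257,388),z),atz("top",t(288,436),.082), [.526-.0334,.1963-.0027])
# drum edges side: left/right silhouettes at z ~ .165
for zz,l,r in((.165,257,384),):
    for X in(l,r): print(X)
    for s in (1,-1):
        e,_=ray("side",c(320,240)); d=np.array([.526,.1963])-e[:2]; d/=np.linalg.norm(d); n=np.array([-d[1],d[0]])
        p=np.array([.526,.1963])+s*.03*n; print("pred",(proj("side",[*p,zz])-[180,110]+.5)*6-.5)
m=(((proj("side",[.526,.197,.082]))-[180,110]+.5)*6-.5);print("collar centre pred",m)
```

```text
[0.5635 0.2026 0.1397] [0.4938 0.1952 0.1397] [0.5286 0.1989 0.1397] 0.07008556837935781 0.10613517599200288
[386.6932 271.6664]
[255.3546 296.5096]
[0.4932 0.1948 0.1397] [0.4805 0.194  0.082 ] [0.49260000000000004, 0.1936]
257
384
pred [254.9919 236.3596]
pred [383.1403 230.7153]
collar centre pred [326.9468 395.3879]
```

>>> apply_moves(plan=[{"translation": [0,0.0005,0.015],"angular": [0,0,0],"hand": 0.004},{"translation": [0,0,0.015],"angular": [0,0,0],"hand": 0.004},{"translation": [0,0,0.008],"angular": [0,0,0],"hand": 0.004},{"translation": [0,0,0.004],"angular": [0,0,0],"hand": 0.004},{"translation": [0,0,0],"angular": [0,0,0],"hand": 0.004},{"translation": [0,0,0],"angular": [0,0,0],"hand": 0.004}])

```text
time_s: 8.4
eef_pos: [0.5266, 0.1973, 0.1418]
eef_rot: [0.0, -0.04, 0.999, 0.0]
wrist_force: [-0.8, 0.8, -2.1]
opening: 0.146
```

```bash
python3 st.py 0.526 0.197 0.134
python3 - <<'E'
from bench import ctrl
import cv2
for n,(x,y,w,h) in dict(side=(195,130,80,75),top=(150,170,100,100)).items():
    c=ctrl.camera(n)["img"][:,:,::-1];cv2.imwrite(f"pics/n_{n}.png",cv2.resize(c[y:y+h,x:x+w],None,fx=8 if n=='side' else 6,fy=8 if n=='side' else 6,interpolation=2))
E
```

```text
8.4 p [0.5266 0.1973 0.1418] yawy 1.651052485965259 tilt [0.0009 0.0001] q [ 0.1475  0.2488  1.7182 -0.      1.1736 -1.5035] F [-0.7894  0.8129 -2.0699] M [-0.0027 -0.0515  0.0815] op 0.14606259147073236
delta tool [ 0.0006 -0.0003  0.0078]
```

View pics/n_side.png

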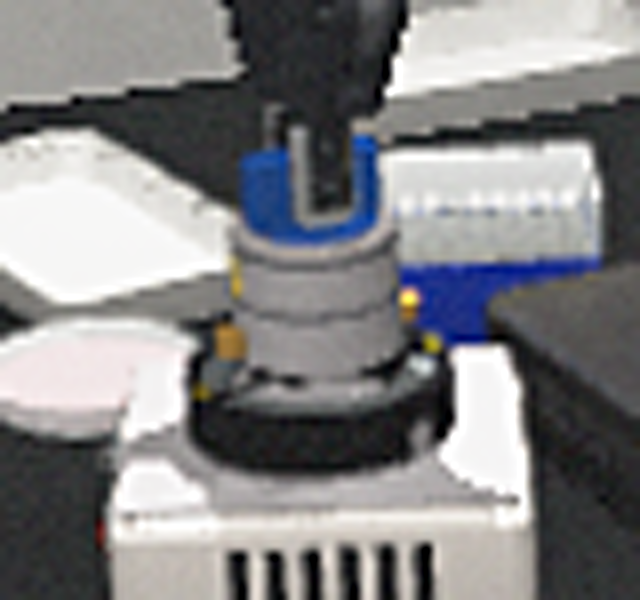

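View pics/n_top.png

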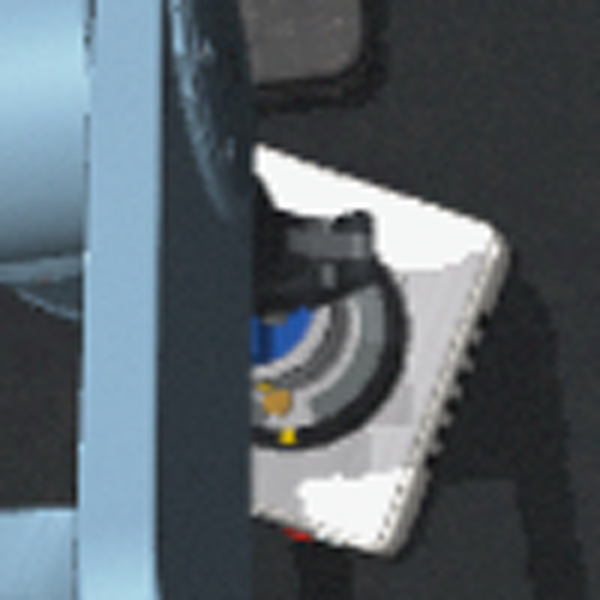

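The cup hangs just over the collar with its lugs lined up with the slot marks. Descending gently.

>>> apply_moves(plan=[{"translation": [0,0,0.002],"angular": [0,0,0],"hand": 0.004},{"translation": [0,0,0.002],"angular": [0,0,0],"hand": 0.004},{"translation": [0,0,0.002],"angular": [0,0,0],"hand": 0.004},{"translation": [0,0,0.002],"angular": [0,0,0],"hand": 0.004},{"translation": [0,0,0],"angular": [0,0,0],"hand": 0.004}])

```text
time_s: 9.12
eef_pos: [0.526, 0.1972, 0.133]
eef_rot: [-0.0, -0.04, 0.999, -0.0]
wrist_force: [0.5, 0.8, -2.7]
opening: 0.151
```

>>> apply_moves(plan=[{"translation": [0,0,0.001],"angular": [0,0,0],"hand": 0.004},{"translation": [0,0,0.001],"angular": [0,0,0],"hand": 0.004},{"translation": [0,0,0],"angular": [0,0,0],"hand": 0.004}])

```text
time_s: 9.5
eef_pos: [0.5261, 0.1972, 0.1312]
eef_rot: [-0.0, -0.04, 0.999, -0.0]
wrist_force: [-0.4, -0.4, -3.4]
opening: 0.146
```

>>> apply_moves(plan=[{"translation": [0,0,0.001],"angular": [0,0,0],"hand": 0.004},{"translation": [0,0,0.001],"angular": [0,0,0],"hand": 0.004},{"translation": [0,0,0.001],"angular": [0,0,0],"hand": 0.004},{"translation": [0,0,0],"angular": [0,0,0],"hand": 0.004}])

```text
time_s: 10.0
eef_pos: [0.5261, 0.1972, 0.1282]
eef_rot: [-0.0, -0.04, 0.999, -0.0]
wrist_force: [0.7, -0.1, -2.7]
opening: 0.15
```

```bash
python3 st.py
```

```text
10.0 p [0.5261 0.1972 0.1282] yawy 1.6510633226563198 tilt [-0.0002 -0.0001] q [ 0.1475  0.2663  1.7273 -0.      1.1482 -1.5035] F [ 0.743  -0.134  -2.7017] M [-0.0236 -0.011  -0.0386] op 0.15038695467730562
```

>>> apply_moves(plan=[{"translation": [0,0,0.001],"angular": [0,0,0],"hand": 0.004},{"translation": [0,0,0.001],"angular": [0,0,0],"hand": 0.004},{"translation": [0,0,0.001],"angular": [0,0,0],"hand": 0.004},{"translation": [0,0,0],"angular": [0,0,0],"hand": 0.004}])

```text
time_s: 10.5
eef_pos: [0.5261, 0.1973, 0.1252]
eef_rot: [-0.0, -0.04, 0.999, -0.0]
wrist_force: [0.1, -0.1, -3.1]
opening: 0.148
```

```bash
python3 st.py
```

```text
10.5 p [0.5261 0.1973 0.1252] yawy 1.6510344948485218 tilt [-0.0002 -0.    ] q [ 0.1475  0.2703  1.7292  0.      1.1423 -1.5035] F [ 0.091  -0.116  -3.1174] M [0.0008 0.0008 0.015 ] op 0.1484359067900048
```

The underside is now below lug-on-rim level with no contact force, so the lugs are in the slots. Continuing down.

>>> apply_moves(plan=[{"translation": [0,0,0.0015],"angular": [0,0,0],"hand": 0.004},{"translation": [0,0,0.0015],"angular": [0,0,0],"hand": 0.004},{"translation": [0,0,0.0015],"angular": [0,0,0],"hand": 0.004},{"translation": [0,0,0],"angular": [0,0,0],"hand": 0.004}])

```text
time_s: 11.0
eef_pos: [0.526, 0.1972, 0.1206]
eef_rot: [-0.0, -0.04, 0.999, -0.0]
wrist_force: [-0.7, 0.4, -3.3]
opening: 0.149
```

>>> apply_moves(plan=[{"translation": [0,0,0.0015],"angular": [0,0,0],"hand": 0.004},{"translation": [0,0,0.0015],"angular": [0,0,0],"hand": 0.004},{"translation": [0,0,0.001],"angular": [0,0,0],"hand": 0.004},{"translation": [0,0,0],"angular": [0,0,0],"hand": 0.004}])

```text
time_s: 11.5
eef_pos: [0.5261, 0.1972, 0.1167]
eef_rot: [-0.0, -0.04, 0.999, -0.0]
wrist_force: [0.6, -0.5, -2.7]
opening: 0.153
```

>>> apply_moves(plan=[{"translation": [0,0,0.001],"angular": [0,0,0],"hand": 0.004},{"translation": [0,0,0.001],"angular": [0,0,0],"hand": 0.004},{"translation": [0,0,0],"angular": [0,0,0],"hand": 0.004}])

```text
time_s: 11.88
eef_pos: [0.5261, 0.1972, 0.1147]
eef_rot: [-0.0, -0.04, 0.999, -0.0]
wrist_force: [-0.7, -0.4, -2.6]
opening: 0.149
```

>>> apply_moves(plan=[{"translation": [0,0,0.0005],"angular": [0,0,0],"hand": 0.004},{"translation": [0,0,0.0005],"angular": [0,0,0],"hand": 0.004},{"translation": [0,0,0],"angular": [0,0,0],"hand": 0.004}])

```text
time_s: 12.25
eef_pos: [0.5262, 0.1973, 0.1138]
eef_rot: [-0.0, -0.04, 0.999, -0.0]
wrist_force: [-0.1, 0.4, -4.2]
opening: 0.147
```

>>> apply_moves(plan=[{"translation": [0,0,0.0004],"angular": [0,0,0],"hand": 0.004},{"translation": [0,0,0],"angular": [0,0,0],"hand": 0.004}])

```text
time_s: 12.5
eef_pos: [0.5261, 0.1973, 0.1133]
eef_rot: [-0.0, -0.04, 0.999, -0.0]
wrist_force: [0.6, 0.8, -2.6]
opening: 0.152
```

```bash
python3 st.py
```

```text
12.5 p [0.5261 0.1973 0.1133] yawy 1.6509692211664824 tilt [-0.0001 -0.    ] q [ 0.1475  0.2865  1.736   0.      1.1192 -1.5035] F [ 0.6287  0.7728 -2.6472] M [-0.0988  0.019  -0.0004] op 0.1518729757108742
```

>>> apply_moves(plan=[{"translation": [0,0,0.0004],"angular": [0,0,0],"hand": 0.004},{"translation": [0,0,0],"angular": [0,0,0],"hand": 0.004}])

```text
time_s: 12.75
eef_pos: [0.5262, 0.1973, 0.1132]
eef_rot: [0.0, -0.04, 0.999, 0.0]
wrist_force: [-0.2, -0.7, -1.1]
opening: 0.152
```

>>> apply_moves(plan=[{"translation": [0,0,0],"angular": [0,0,0.08],"hand": 0.004},{"translation": [0,0,0],"angular": [0,0,0.08],"hand": 0.004},{"translation": [0,0,0],"angular": [0,0,0.08],"hand": 0.004},{"translation": [0,0,0],"angular": [0,0,0],"hand": 0.004}])

```text
time_s: 13.25
eef_pos: [0.5265, 0.1972, 0.1133]
eef_rot: [0.0, 0.079, 0.997, 0.0]
wrist_force: [0.5, -0.4, -0.6]
opening: 0.147
```

```bash
python3 st.py
```

```text
13.25 p [0.5265 0.1972 0.1133] yawy 1.4116686037861517 tilt [ 0.0008 -0.    ] q [ 0.1474  0.2869  1.7357 -0.0001  1.1182 -1.2642] F [ 0.5251 -0.369  -0.6129] M [-0.0827 -0.0755  0.0206] op 0.14679232508419834
```

The floor is felt (about 2 N) and the cup turns freely. Continuing to just before the detents.

>>> apply_moves(plan=[{"translation": [0,0,0],"angular": [0,0,0.08],"hand": 0.004},{"translation": [0,0,0],"angular": [0,0,0.08],"hand": 0.004},{"translation": [0,0,0],"angular": [0,0,0.08],"hand": 0.004},{"translation": [0,0,0],"angular": [0,0,0.08],"hand": 0.004},{"translation": [0,0,0],"angular": [0,0,0.08],"hand": 0.004},{"translation": [0,0,0],"angular": [0,0,0.08],"hand": 0.004},{"translation": [0,0,0],"angular": [0,0,0.08],"hand": 0.004},{"translation": [0,0,0],"angular": [0,0,0],"hand": 0.004}])

```text
time_s: 14.25
eef_pos: [0.5264, 0.1972, 0.1132]
eef_rot: [0.0, 0.351, 0.936, 0.0]
wrist_force: [-0.2, -1.3, 0.4]
opening: 0.149
```

```bash
python3 st.py 0.526 0.1973 0.1132
```

```text
14.25 p [0.5264 0.1972 0.1132] yawy 0.8530444097159987 tilt [ 0.0005 -0.0001] q [ 0.1473  0.2868  1.7358 -0.0002  1.1184 -0.7056] F [-0.2385 -1.2807  0.3957] M [-0.2573  0.021  -0.0103] op 0.1486622560755355
delta tool [ 0.0004 -0.0002  0.    ]
```

Turned 0.80 rad so far. Next come the detents, in small steps while watching the moment.

>>> apply_moves(plan=[{"translation": [0,0,0],"angular": [0,0,0.05],"hand": 0.004},{"translation": [0,0,0],"angular": [0,0,0.05],"hand": 0.004},{"translation": [0,0,0],"angular": [0,0,0.05],"hand": 0.004},{"translation": [0,0,0],"angular": [0,0,0.05],"hand": 0.004},{"translation": [0,0,0],"angular": [0,0,0.05],"hand": 0.004}])

```text
time_s: 14.88
eef_pos: [0.5269, 0.1973, 0.1134]
eef_rot: [0.001, 0.465, 0.885, 0.0]
wrist_force: [0.5, 2.0, -1.1]
opening: 0.15
```

```bash
python3 st.py 0.526 0.1973 0.1132
```

```text
14.875 p [0.5269 0.1973 0.1134] yawy 0.6036368766139024 tilt [0.0019 0.0001] q [ 0.1476  0.2868  1.7355 -0.0002  1.1173 -0.456 ] F [ 0.4514  2.0397 -1.1062] M [ 0.2411 -0.0834  0.7414] op 0.149503968618264
delta tool [ 0.0005 -0.0008  0.0002]
```

>>> apply_moves(plan=[{"translation": [0,0,0],"angular": [0,0,0.04],"hand": 0.004},{"translation": [0,0,0],"angular": [0,0,0.04],"hand": 0.004}])

```text
time_s: 15.12
eef_pos: [0.5266, 0.1974, 0.1133]
eef_rot: [0.0, 0.5, 0.866, 0.0]
wrist_force: [1.1, -0.8, -0.8]
opening: 0.151
```

```bash
python3 st.py 0.526 0.1973 0.1132
```

```text
15.125 p [0.5266 0.1974 0.1133] yawy 0.5239366787915644 tilt [0.0011 0.    ] q [ 0.1477  0.2869  1.7356 -0.0002  1.118  -0.3761] F [ 1.1271 -0.8327 -0.8054] M [-0.043  -0.1446  0.4647] op 0.15100836645083093
delta tool [ 0.0002 -0.0006  0.0001]
```

>>> apply_moves(plan=[{"translation": [0,0,0],"angular": [0,0,0.04],"hand": 0.004},{"translation": [0,0,0],"angular": [0,0,0.04],"hand": 0.004}])

```text
time_s: 15.38
eef_pos: [0.5265, 0.1974, 0.1133]
eef_rot: [0.0, 0.534, 0.845, 0.0]
wrist_force: [-0.7, -0.0, -0.2]
opening: 0.152
```

```bash
python3 st.py 0.526 0.1973 0.1132
```

```text
15.375 p [0.5265 0.1974 0.1133] yawy 0.4435111794274336 tilt [0.0009 0.0001] q [ 0.1477  0.2868  1.7357 -0.0001  1.1181 -0.2958] F [-0.7452 -0.0262 -0.2145] M [-0.0432 -0.0469  0.2998] op 0.15207361614848527
delta tool [ 0.0001 -0.0005  0.0001]
```

>>> apply_moves(plan=[{"translation": [0,0,0],"angular": [0,0,0.04],"hand": 0.004},{"translation": [0,0,0],"angular": [0,0,0.04],"hand": 0.004}])

```text
time_s: 15.62
eef_pos: [0.5265, 0.1974, 0.1133]
eef_rot: [0.0, 0.568, 0.823, 0.0]
wrist_force: [0.6, -0.4, -0.7]
opening: 0.15
```

```bash
python3 st.py 0.526 0.1973 0.1132
```

```text
15.625 p [0.5265 0.1974 0.1133] yawy 0.3631108478750809 tilt [0.0008 0.0002] q [ 0.1477  0.2868  1.7357  0.0001  1.1182 -0.2155] F [ 0.5553 -0.3744 -0.6545] M [ 0.0367 -0.1296  0.161 ] op 0.15039989033227788
delta tool [ 0.     -0.0005  0.0001]
```

Turned 1.29 rad, and the moment fell from a 0.74 peak to 0.16 N m. Now feeling for the solid stop.

>>> apply_moves(plan=[{"translation": [0,0,0],"angular": [0,0,0.03],"hand": 0.004},{"translation": [0,0,0],"angular": [0,0,0.03],"hand": 0.004}])

```text
time_s: 15.88
eef_pos: [0.5263, 0.1976, 0.1133]
eef_rot: [0.0, 0.593, 0.805, 0.0]
wrist_force: [0.5, 0.7, 0.9]
opening: 0.155
```

```bash
python3 st.py
python3 - <<'E'
from bench import ctrl
import cv2
for n,(x,y,w,h) in dict(side=(195,130,80,75),top=(150,170,100,100)).items():
    c=ctrl.camera(n)["img"][:,:,::-1];cv2.imwrite(f"pics/p_{n}.png",cv2.resize(c[y:y+h,x:x+w],None,fx=8 if n=='side' else 6,fy=8 if n=='side' else 6,interpolation=2))
E
```

```text
15.875 p [0.5263 0.1976 0.1133] yawy 0.30084477396243064 tilt [0.0005 0.0005] q [ 0.1478  0.2868  1.7358  0.0005  1.1185 -0.1533] F [0.4527 0.6777 0.8564] M [0.2105 0.0343 0.1093] op 0.15495995311284522
```

View pics/p_side.png

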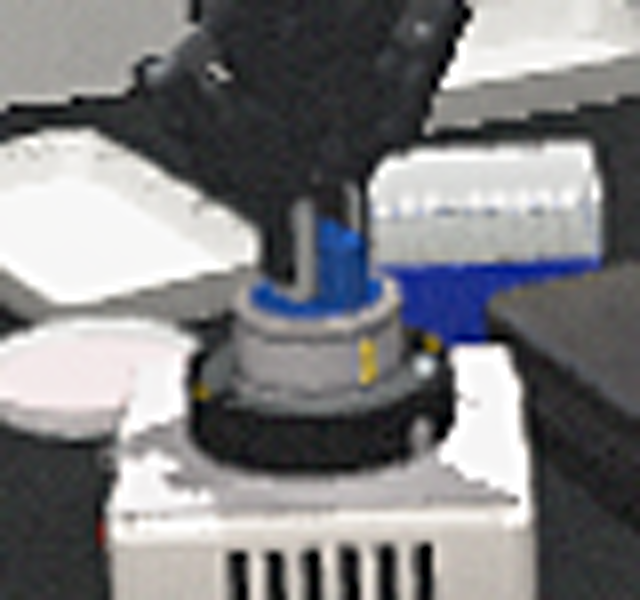

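The cup is sitting in the collar with its tick at crop (368,360). I'll check what cup yaw that corresponds to.

Run:
```python
from h import *
for y in(-.9,-1,-1.1,-1.2,-1.27,-1.35,-1.45): print(y,[((proj("side",[.5263+.03*np.cos(y),.1975+.03*np.sin(y),.06+z])-[195,130]+.5)*8-.5).round() .tolist() for z in(.025,.035)])
```

```text
-0.9 [[386.0, 374.0], [385.0, 349.0]]
-1 [[381.0, 377.0], [380.0, 352.0]]
-1.1 [[376.0, 380.0], [375.0, 354.0]]
-1.2 [[370.0, 383.0], [369.0, 357.0]]
-1.27 [[365.0, 384.0], [364.0, 358.0]]
-1.35 [[360.0, 386.0], [358.0, 360.0]]
-1.45 [[352.0, 388.0], [351.0, 362.0]]
```

>>> apply_moves(plan=[{"translation": [0,0,0],"angular": [0,0,0.03],"hand": 0.004},{"translation": [0,0,0],"angular": [0,0,0.03],"hand": 0.004},{"translation": [0,0,0],"angular": [0,0,0],"hand": 0.004}])

```text
time_s: 16.35
eef_pos: [0.5258, 0.1973, 0.1132]
eef_rot: [-0.0, 0.617, 0.787, -0.0]
wrist_force: [-2.9, 0.8, 5.5]
opening: 0.15
```

```bash
python3 st.py
```

```text
16.35 p [0.5258 0.1973 0.1132] yawy 0.24087257769297224 tilt [-0.0009 -0.0002] q [ 0.1476  0.2866  1.7362 -0.0001  1.1196 -0.0932] F [-2.9127  0.8313  5.4659] M [0.0958 0.657  0.2281] op 0.14974301988649846
```

Lateral force and moment are rising at 1.41 rad, so this is the stop. I'll ease off slightly and open in place.

>>> apply_moves(plan=[{"translation": [0,0,0],"angular": [0,0,-0.02],"hand": 0.004},{"translation": [0,0,0],"angular": [0,0,0],"hand": 0.018},{"translation": [0,0,0],"angular": [0,0,0],"hand": 0.03},{"translation": [0,0,0],"angular": [0,0,0],"hand": 0.045},{"translation": [0,0,0],"angular": [0,0,0],"hand": 0.06},{"translation": [0,0,0],"angular": [0,0,0],"hand": 0.06},{"translation": [0,0,-0.01],"angular": [0,0,0],"hand": 0.06},{"translation": [0,0,-0.02],"angular": [0,0,0],"hand": 0.06},{"translation": [0,0,-0.03],"angular": [0,0,0],"hand": 0.06},{"translation": [0,0,-0.04],"angular": [0,0,0],"hand": 0.06}])

```text
time_s: 17.6
eef_pos: [0.5256, 0.1972, 0.2138]
eef_rot: [-0.0, 0.609, 0.793, -0.001]
wrist_force: [1.3, 0.2, 0.3]
opening: 0.703
```

>>> apply_moves(plan=[{"translation": [0.04,0.04,-0.01],"angular": [0,0,0],"hand": 0.06},{"translation": [0.04,0.04,0],"angular": [0,0,0],"hand": 0.06},{"translation": [0.04,0.04,0],"angular": [0,0,0],"hand": 0.06},{"translation": [0,0,0],"angular": [0,0,0],"hand": 0.06}])

```text
time_s: 18.1
eef_pos: [0.6115, 0.3472, 0.2217]
eef_rot: [-0.001, 0.608, 0.794, -0.0]
wrist_force: [-1.4, -0.9, 0.2]
opening: 0.704
```

```bash
python3 st.py
python3 - <<'E'
from bench import ctrl
import cv2
for n,(x,y,w,h) in dict(side=(195,130,80,75),top=(150,170,100,100)).items():
    c=ctrl.camera(n)["img"][:,:,::-1];cv2.imwrite(f"pics/r_{n}F.png",c);cv2.imwrite(f"pics/r_{n}.png",cv2.resize(c[y:y+h,x:x+w],None,fx=8 if n=='side' else 6,fy=8 if n=='side' else 6,interpolation=2))
E
```

```text
18.1 p [0.6115 0.3472 0.2217] yawy 0.26403509363321814 tilt [-0.0011  0.0003] q [0.3478 0.4696 1.2555 0.0006 1.4174 0.0836] F [-1.3587 -0.9258  0.1872] M [-0.003   0.0124 -0.0201] op 0.7038146977838912
```

View pics/r_side.png

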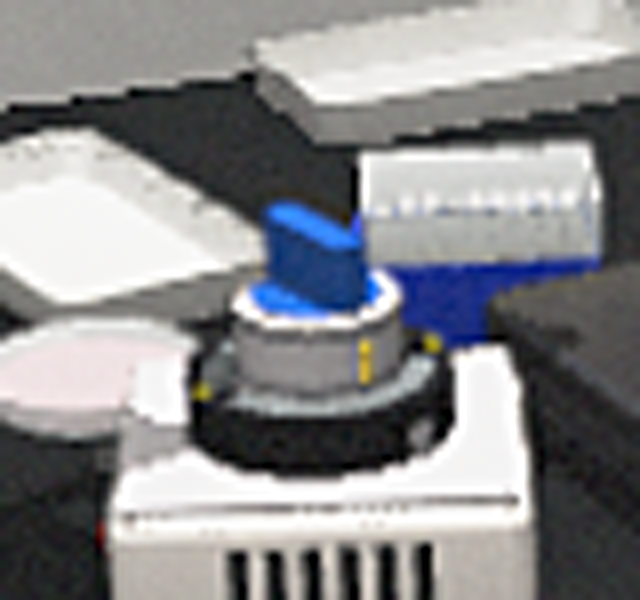

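View pics/r_topF.png

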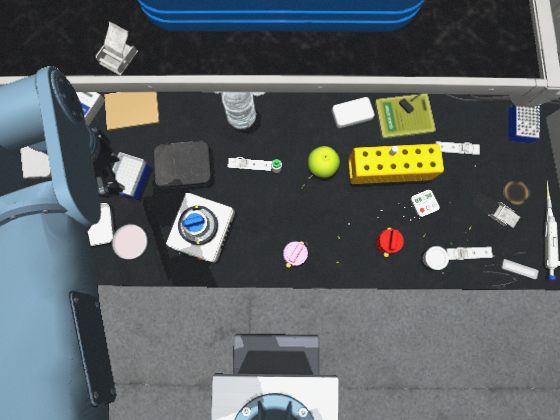

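Run:
```python
import cv2
t=cv2.imread("pics/r_topF.png");cv2.imwrite("pics/r_top2.png",cv2.resize(t[195:260,165:240],None,fx=9,fy=9,interpolation=2))
```

```text
(no output)
```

View pics/r_top2.png

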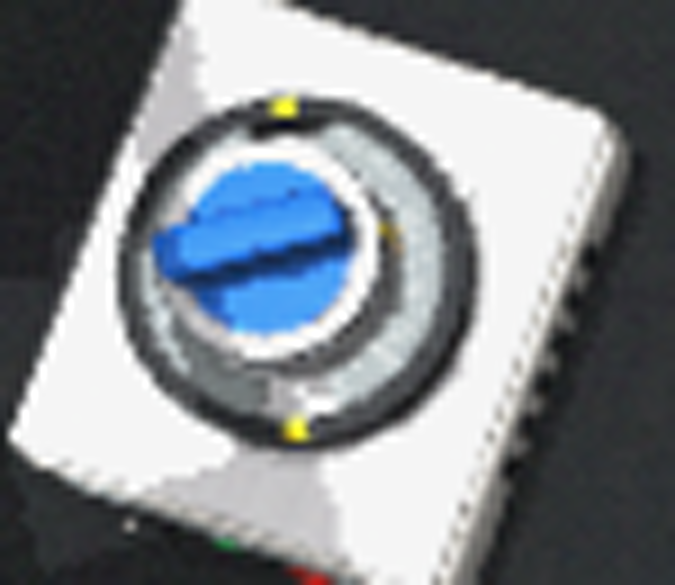

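Run:
```python
from h import *
c=lambda X,Y:cr(165,195,9,X,Y)
for p,q,z in(((185,270),(352,232),.078),((190,215),(335,187),.078),((172,240),(340,205),.078)):
    a,b=atz("top",c(*p),z),atz("top",c(*q),z);d=b-a;print(a,b,np.linalg.norm(d),np.arctan2(d[1],d[0]))
a,b=atz("top",c(285,107),.082),atz("top",c(296,430),.082);d=a-b;print((a+b)/2,np.arctan2(d[1],d[0]))
print("drum c",atz("top",c(267,248),.11))
```

```text
[0.52507711 0.22829476 0.078     ] [0.53621515 0.18196224 0.078     ] 0.04765247954258033 -1.3348794345408719
[0.54063127 0.22768618 0.078     ] [0.54891997 0.18728557 0.078     ] 0.04124211068324373 -1.3684414947451327
[0.53351131 0.23238375 0.078     ] [0.54382621 0.18565819 0.078     ] 0.047850554139261814 -1.3535259732512428
[0.52554813 0.19792264 0.082     ] 0.07955374696703592
drum c [0.52651605 0.19849256 0.11      ]
```

The bar yaw is about -1.35, so the cup has turned about 1.4 rad from the slots, past the 1.2 rad snap point. It is centred within about 1 mm, at the right height, and the gripper is clear. Handing in.

```bash
python3 -c "
from bench import ctrl
print(ctrl.hand_in())"
```

```text
the job is handed in; nothing more can be done
None
```

I mounted the steel cup with the blue bar on the mill, turned it clockwise to its stop, let go and handed the job in at about 18 s. Handing in gives no verdict, and the plunger can't be read, so I am inferring the lock from force and pictures.

**What I did:** I gripped the cup by its bar and lowered it with its lugs over the slots, which lie about 0.40 rad from the mill's x axis. It went past lug-on-rim height with no contact force and met the floor at about 2 N. I then turned it about 1.4 rad, opened the fingers and backed away.

**Forces:** The turning moment peaked at about 0.74 N m near 1.05 rad, then fell to about 0.1 N m. At 1.41 rad the force readings rose (vertical 5.5 N, moment 0.66 N m about y, 0.23 N m about z), which I took for the stop. The highest contact force I read was about 6 N, taken only between moves.

**After release:**
- **Lock:** The cup stayed turned on its own, well past the 1.2 rad snap-over point. The two views disagree slightly on the angle: about 1.43 rad from the bar in the top view and 1.34 rad from the tick in the side view.
- **Position:** The drum centre is within about 1 mm of the socket, and it looks upright and seated.
- **Other things:** The apple, pot, petri dish and dropper bottle look unmoved in the top picture. The gripper was clear of everything.

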